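# Shut the blue ink pad

## Task

Nobody is using the blue ink pad and it will dry out: lower its hinged lid all the way down until the case is shut, without slamming it, and let go. The red ink pad is still in use, so leave it open as it is, with its stamp standing on it.

Things in the scene. Friction and masses are not known exactly. Their poses are not given: they have to be found in the camera images.
- blue_lid (a joint): hinge angle a of the blue ink pad's lid: 0 shut (stop), grows as it opens, 1.57 upright; starts at 0.8 to 1.45. The hinge is stiff: the lid stays at any angle it is left at and takes 1 to 2 N at the free edge to move. The lid is a flat blue plate, 90 mm from hinge to free edge, 120 mm wide, 8 mm thick, with a 9 mm thumb tab (35 mm wide) amid the free edge
- blue_hinge (a point): middle of the blue ink pad's hinge line, atop the base's back rim, 22 mm above the desk; does not move. x: level, from the case's front to its back; y: along the hinge; z: up. The fixed base lies 0 to 90 mm towards -x and 60 mm each side in y. The underside of the lid's free edge is 90*cos(a) mm towards -x and 90*sin(a) mm up from here; its outer face looks up and back
- red_lid_edge (a point): middle of the free edge of the open lid of the red ink pad (same make and size as the blue one, red plastic), standing open at 1.3 to 1.55 rad; leave alone. The point moves with the lid
- stamp_center (a point): centre of a brown wooden stamp with a round base, 48 mm across and 85 mm tall, standing upright on the felt of the red ink pad; the point is half-way up, z is its upright axis; leave alone
Things that resemble listed ones, but are neither listed nor needed, are in the scene too. What is shaped like the part that bears stamp_center but purple or yellow is not meant.

How it is judged:
By the outcome, as a careful person would: the job done as asked, in the order asked, and still so for the second after the job is handed in, with the robot touching nothing.
It also fails if it takes over 29 s, if anything falls off the work surface, if the arm or the gripper's body presses on something with over 40 N, if the wrist force passes 120 N, or if a joint passes its speed limit or range.

## Robot

A 6-joint arm with a two-finger parallel gripper is mounted at the origin on the work surface. World frame = base frame: x ahead of the robot, y to its left, z up, the work surface at z = 0. Lengths are in m, angles in degrees, forces in N, time in s.
With the tool pointing down it reaches from about 0.325 to 0.775 m from the base axis. Payload 9.3 kg.
Tool frame: the origin (TCP) lies midway between the tips of the shut fingers; the grasp point (between the pads) lies 19 mm behind it; z points along the fingers, y is the direction in which the jaws open and shut (so a half turn about z gives the same grasp; the last joint's range is limited). The gripper opens to 85 mm and grips with 20 to 120 N. Pads are 22 mm wide; open, the fingers measure 114 mm over their backs; the gripper's body (76 mm by 85 mm) begins 54 mm behind the grasp point. The pads swing forward as they close: fully open they stand 13 mm farther back than shut.
Start: joints at [-77.957, 14.817, 1.232, 76.415, 0, 81.257], TCP at [0.195, -0.514, 0.231] pointing down, gripper open.
Joint ranges: [-174.27, 174.27], [-52.1, 104.24], [-59.71, 78.15], [-110.17, 111.67], [-87.03, 83.33], [-180, 180]. Speed limits (degrees/s): [127.2, 127.2, 159.86, 180, 180, 180].

## Interface

Orientations are given as [roll, pitch, yaw] about the fixed x, y, z axes, in that order (R = Rz(yaw) Ry(pitch) Rx(roll)).
In Python, from workcell import bot, get_image, readout gives the robot as it stands. Calls block until the motion is done:
- bot.goto(position, orientation): joint-space move of the TCP to a pose.
- bot.move_linear(position, velocity=0.15, ori=None): straight line of the TCP; ori=None keeps the orientation; velocity is the mean speed in m/s.
- bot.set_joints(angles): joint-space move.
- bot.command_gripper(opening, force=None): finger opening in m; force is the grip in N (None keeps the last); returns when the fingers have stopped.
- bot.pause(seconds).
- bot.inverse_kinematics(position, orientation): joint angles nearest the present ones, or None.
- get_image(name): name is "scene" or "top"; returns a dict with "image" (400x640x3 uint8, red, green, blue), "vertical_fov" (degrees; the focal length in pixels is half the picture's height over the tangent of half this angle, whatever the lens; pixels are square), "cx", "cy" (the principal point, pixels), "D" ([k1, k2, p1, p2, k3] as OpenCV has them; the pictures are not rectified), "rvec" (rotation vector, rad) and "tvec" (3), from world to camera coordinates, as OpenCV has them. Camera axes: x right, y down, z forward; pixel columns grow to the right and rows downward; lengths in m; the calibration is good to about 2 mm. A picture is of the moment at which its call begins. There is no depth.
A pose or a line that the arm cannot do raises bot.IKError and nothing moves.
- bot.finish_job(): hands the job in, once; it reports no verdict.
Readings, each from a call of its own:
- readout.read_t(): time.
- readout.read_joint_positions(): joint angles.
- readout.read_joint_vel(): joint speeds.
- readout.read_tau(): joint torques, N m.
- readout.read_eef_pos(): TCP position.
- readout.read_ee_rot(): TCP orientation.
- readout.read_force(): force on the tool from outside, world axes, zero at the start.
- readout.read_ft_torque(): the same for the moment, N m.
- readout.read_opening(): finger opening in m.
Only numpy, scipy, OpenCV 4.12 (cv2) and the standard library are available. Lean on these libraries where they do the work, as an engineer would, in place of code of your own. Each camera call takes 0.05 s, during which the arm holds its last target. There are 200 camera calls.

## Working session

There is one attempt and no reset: what is moved stays moved. The work goes in short steps, each a Python script; the robot and the scene stay as the last script left them, time stands still between calls to the robot, and variables do not carry over. Pictures are saved under pics/ and viewed, about 8 in all and at most 12, crops included, and the job is handed in when it is done.

```bash
mkdir -p pics; ls
python3 - <<'E'
from workcell import bot,get_image,readout
import cv2,pickle
for n in("scene","top"):
    d=get_image(n); pickle.dump(d,open(f"pics/{n}0.pkl","wb")); cv2.imwrite(f"pics/{n}0.png",d["image"][:,:,::-1])
    print({k:v for k,v in d.items() if k!="image"})
print(readout.read_t())
E
```

```text
pics
{'vertical_fov': 44.7580865384237, 'cx': 322.3688254495027, 'cy': 194.73745114318592, 'D': array([-0.01143018,  0.        ,  0.        ,  0.        ,  0.        ]), 'rvec': array([ 1.67760658,  2.059211  , -0.66925081]), 'tvec': array([ 0.13164448, -0.37445947,  1.47999297])}
{'vertical_fov': 51.335261766411776, 'cx': 318.7279166758603, 'cy': 195.30391598101374, 'D': array([-0.08153989,  0.        ,  0.        ,  0.        ,  0.        ]), 'rvec': array([ 2.12818935, -2.1629521 ,  0.12723691]), 'tvec': array([-0.01619308,  0.53069758,  1.08095065])}
0.1
```

View pics/scene0.png

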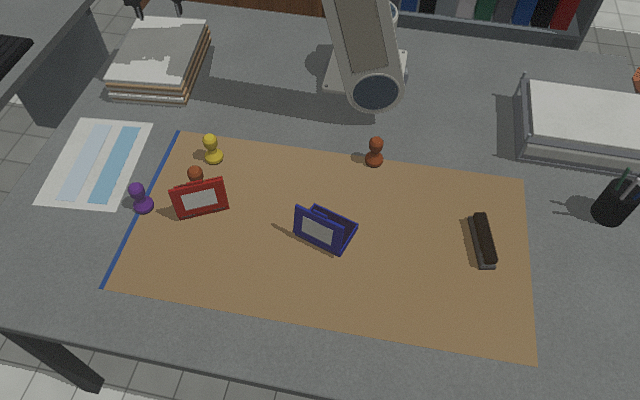

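View pics/top0.png

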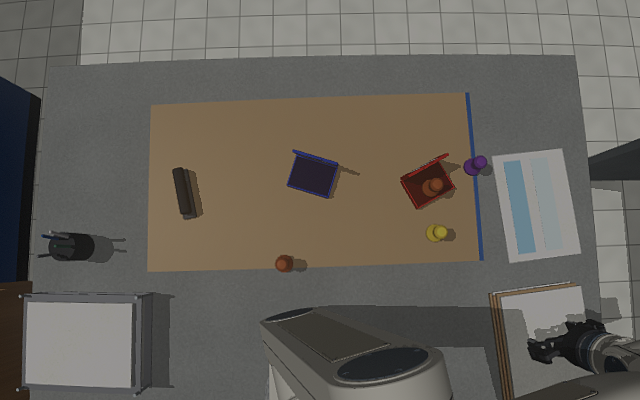

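Scene picture: the blue pad is at about (325,230) and the red pad at (200,197), with its stamp behind its lid at (195,174). Top picture: blue at (313,173), red at (428,182). Blue's open lid is on the far side from the robot, so its hinge faces +x. Other blue things are the paper's blue stripes (515,208) and the tape line (475,180). The loose stamps are purple, yellow and brown (285,263). The blue pad is the only hinged blue case. I'll crop it close up and mask it.

```bash
cat > h.py <<'E'
import numpy as np,cv2
def cam(d):
    f=200/np.tan(np.radians(d["vertical_fov"]/2)); K=np.array([[f,0,d["cx"]],[0,f,d["cy"]],[0,0,1]])
    R=cv2.Rodrigues(d["rvec"])[0]; return K,R,d["tvec"]
def ray(d,p):
    K,R,t=cam(d); u=cv2.undistortPoints(np.array([[p]],float),K,d["D"])[0,0]
    v=R.T@np.array([u[0],u[1],1]); return -R.T@t,v/np.linalg.norm(v)
def onz(d,p,z):
    c,v=ray(d,p); return c+v*(z-c[2])/v[2]
def tri(d1,p1,d2,p2):
    c1,v1=ray(d1,p1);c2,v2=ray(d2,p2)
    s=np.linalg.lstsq(np.c_[v1,-v2],c2-c1,rcond=None)[0]
    a,b=c1+s[0]*v1,c2+s[1]*v2; return (a+b)/2,np.linalg.norm(a-b)
def proj(d,P):
    K,R,t=cam(d); return cv2.projectPoints(np.array(P,float).reshape(-1,1,3),d["rvec"],t,K,d["D"])[0][:,0]
E
python3 - <<'E'
import cv2,pickle,numpy as np
s=pickle.load(open("pics/scene0.pkl","rb"))["image"];t=pickle.load(open("pics/top0.pkl","rb"))["image"]
a=cv2.resize(s[195:265,280:370,::-1],None,fx=8,fy=8,interpolation=cv2.INTER_CUBIC)[:, :720]
b=cv2.resize(t[140:210,275:365,::-1],None,fx=8,fy=8,interpolation=cv2.INTER_CUBIC)
c=np.vstack([a,b]); c=cv2.convertScaleAbs(c,alpha=1.5)
for i in range(0,90,10): cv2.line(c,(i*8,0),(i*8,1120),(90,90,90),1)
for j in range(0,140,10): cv2.line(c,(0,j*8),(720,j*8),(90,90,90),1)
cv2.imwrite("pics/a.png",c[:560]);cv2.imwrite("pics/b.png",c[560:])
E
```

```text
(no output)
```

View pics/a.png

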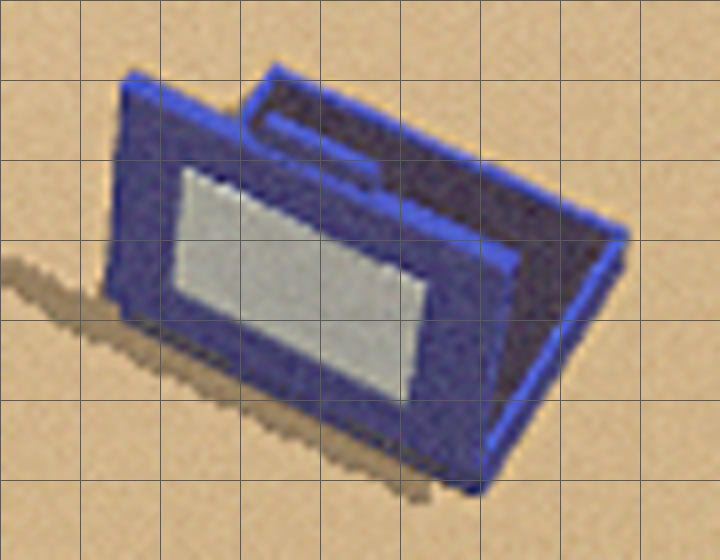

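View pics/b.png

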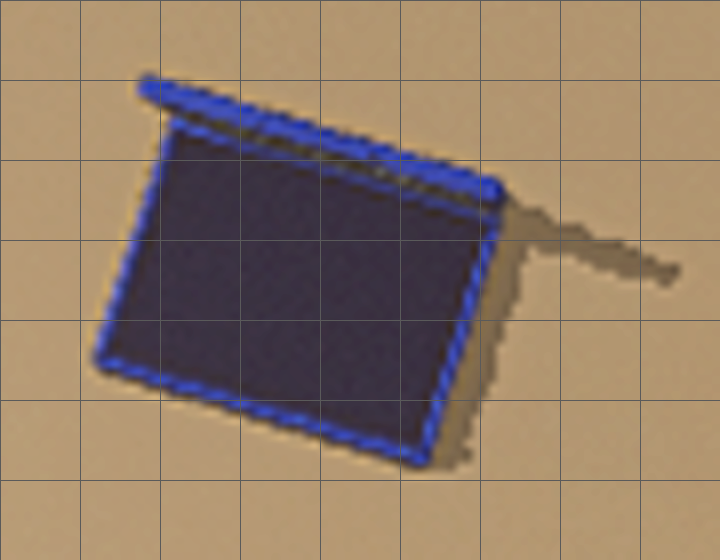

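The crops confirm the blue case. In the scene crop the lid's free edge runs (128,80)–(515,262). In the top crop it runs (148,88)–(497,190), and the rim corners are (98,362), (424,462), (172,117) and (499,212).

Run:
```python
from h import *; import pickle
np.set_printoptions(precision=4,suppress=True)
S=pickle.load(open("pics/scene0.pkl","rb"));T=pickle.load(open("pics/top0.pkl","rb"))
s=lambda u,v:((u+.5)/8-.5+280,(v+.5)/8-.5+195); t=lambda u,v:((u+.5)/8-.5+275,(v+.5)/8-.5+140)
# rim corners, z=0.022
FL,FR,BL,BR=[onz(T,t(*p),.022) for p in((98,362),(424,462),(172,117),(499,212))]
print("rim",FL,FR,BL,BR,"front len",np.linalg.norm(FL-FR),"sides",np.linalg.norm(FL-BL),np.linalg.norm(FR-BR))
f=(FL-FR)[:2]; yaw=np.arctan2(-f[0],f[1])
print("yaw(front edge)",np.degrees(yaw))
x=np.array([np.cos(yaw),np.sin(yaw),0]);y=np.array([-x[1],x[0],0])
H=(FL+FR)/2+.09*x; print("hinge from front",H, "from back",(BL+BR)/2)
# scene front rim corners check
print("scene rim -y,+y",onz(S,s(275,70),.022),onz(S,s(628,235),.022))
L,e1=tri(S,s(515,262),T,t(148,88)); R,e2=tri(S,s(128,80),T,t(497,190))
print("edge",L,R,e1,e2,np.linalg.norm(L-R))
m=(L+R)/2-H; print("rel hinge x,y,z",m@x,m@y,m[2],"angle ~",np.degrees(np.arctan2(m[2],-m@x)))
```

```text
rim [0.5625 0.062  0.022 ] [ 0.5262 -0.0485  0.022 ] [0.6475 0.0361 0.022 ] [ 0.6121 -0.0757  0.022 ] front len 0.11630312501190058 sides 0.0888642870568761 0.09007352012024336
yaw(front edge) -18.178248472912717
hinge from front [ 0.6299 -0.0213  0.022 ] from back [ 0.6298 -0.0198  0.022 ]
scene rim -y,+y [ 0.5275 -0.0475  0.022 ] [0.5638 0.065  0.022 ]
edge [0.636  0.0391 0.1101] [ 0.6007 -0.0721  0.1114] 0.0029140678576292213 0.0006448356544251118 0.11667611551632304
rel hinge x,y,z -0.012455986106725943 0.0010117792663481907 0.08877152916966946 angle ~ 82.0126834541281
```

Both views agree. The hinge is at about (0.630, -0.0205, 0.022), with yaw -17.5° and lid angle about 1.39 rad. The front edge measures 116 mm against 120 expected, and the sides 89–90 mm against 90. Next I'll shut the fingers, go behind the lid and make first contact.

```bash
cat >> h.py <<'E'
YAW=np.radians(-17.5); HX=np.array([np.cos(YAW),np.sin(YAW),0]); HINGE=np.array([.630,-.0205,.022])
def loc(x,z): return HINGE+x*HX+np.array([0,0,z])
def tcp(a,r=.075,gap=0): # fingertip front edge (11 mm ahead of TCP) on the outer face
    return loc(-r*np.cos(a)+(.008+gap)*np.sin(a)+.011, r*np.sin(a)+(.008+gap)*np.cos(a))
E
python3 - <<'E'
from h import *
from workcell import bot,readout,get_image
ori=min(([180,0,-17.5],[180,0,162.5]),key=lambda o:(lambda q:9e9 if q is None else max(abs(np.array(q)-readout.read_joint_positions())))(bot.inverse_kinematics(loc(.07,.21),o)))
print(ori)
bot.command_gripper(0,20)
bot.goto(loc(.07,.21),ori)
p=tcp(1.39,gap=.03); bot.move_linear([*loc(.07,0)[:2],p[2]],.15)
print(readout.read_t(),readout.read_force(),readout.read_eef_pos(),readout.read_opening())
bot.move_linear(tcp(1.39,gap=.008),.08)
print(readout.read_t(),readout.read_force())
d=get_image("scene"); a=cv2.resize(d["image"][150:270,260:400,::-1],None,fx=5,fy=5,interpolation=cv2.INTER_CUBIC)
cv2.imwrite("pics/c.png",cv2.convertScaleAbs(a,alpha=1.4))
E
```

```text
[180, 0, 162.5]
4.3333 [ 0.03010927 -0.49581909  0.08928401] [ 0.69724804 -0.04174523  0.10363139] -0.0001493426342554234
5.1917 [-0.24079365  0.04865189  0.52473239]
```

View pics/c.png

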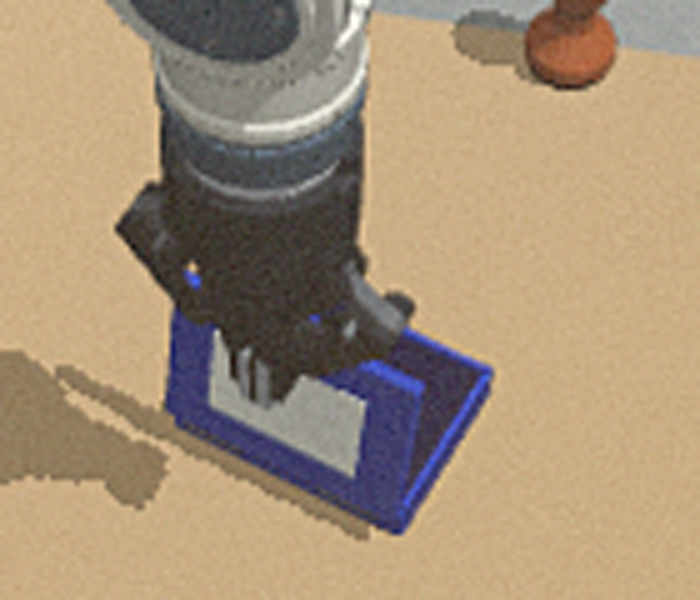

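The fingertips (265,395 in the crop) are just behind the middle of the outer face, and the lid hasn't moved. Now I'll sweep it shut slowly while watching the force.

Run:
```python
from h import *
from workcell import bot,readout,get_image
f0=np.array(readout.read_force())
def go(a,v):
    bot.move_linear(tcp(a),v); f=np.array(readout.read_force())-f0
    print(f"{a:.2f} t={readout.read_t():.2f} f={f.round(1)} z={readout.read_eef_pos()[2]:.4f}"); return np.linalg.norm(f)
ok=True
for a in np.append(np.arange(1.35,.1,-.12),[.09,.05,.02,0,-.02,-.035,-.05]):
    F=go(a,.05 if a>.25 else .025)
    if F>(12 if a>.1 else 7): print("stop");break
bot.pause(.2)
print(readout.read_force())
p=np.array(readout.read_eef_pos())
bot.move_linear(p+[0,0,.12],.12)
print(readout.read_t(),readout.read_force())
bot.move_linear(readout.read_eef_pos()+.1*HX-np.array([.0,0,0]),.15) if 0 else None
for n in("scene","top"):
    d=get_image(n)["image"][140:290,220:420,::-1] if n=="scene" else get_image(n)["image"][120:270,270:470,::-1]
    cv2.imwrite(f"pics/{n}1.png",cv2.convertScaleAbs(cv2.resize(d,None,fx=4,fy=4,interpolation=cv2.INTER_CUBIC),alpha=1.4))
```

```text
1.35 t=5.61 f=[ 1.1  0.4 -1.2] z=0.0969
1.23 t=5.94 f=[ 1.2  0.3 -0.4] z=0.0954
1.11 t=6.28 f=[ 0.9 -0.  -0.3] z=0.0926
0.99 t=6.61 f=[ 1.4  0.9 -1. ] z=0.0889
0.87 t=6.94 f=[ 1.   0.7 -0.8] z=0.0843
0.75 t=7.28 f=[ 1.4  0.5 -0.2] z=0.0787
0.63 t=7.61 f=[ 0.1 -0.2 -0.9] z=0.0723
0.51 t=7.94 f=[-0.4  1.1 -0.5] z=0.0653
0.39 t=8.28 f=[ 0.9  0.6 -0.2] z=0.0575
0.27 t=8.61 f=[ 1.   1.  -0.4] z=0.0493
0.15 t=9.12 f=[ 1.1  1.6 -0. ] z=0.0409
0.09 t=9.45 f=[ 0.8  0.9 -0.4] z=0.0365
0.05 t=9.72 f=[-0.2  0.7 -0.7] z=0.0336
0.02 t=9.97 f=[ 0.2 -0.1 -1. ] z=0.0313
0.00 t=10.22 f=[1.  0.8 0.3] z=0.0301
-0.02 t=10.47 f=[-3.5  0.9 13.7] z=0.0299
stop
[-4.09187852  0.25882594 15.2411496 ]
11.825 [-0.02328217  0.88589522 -0.2940551 ]
```

View pics/scene1.png

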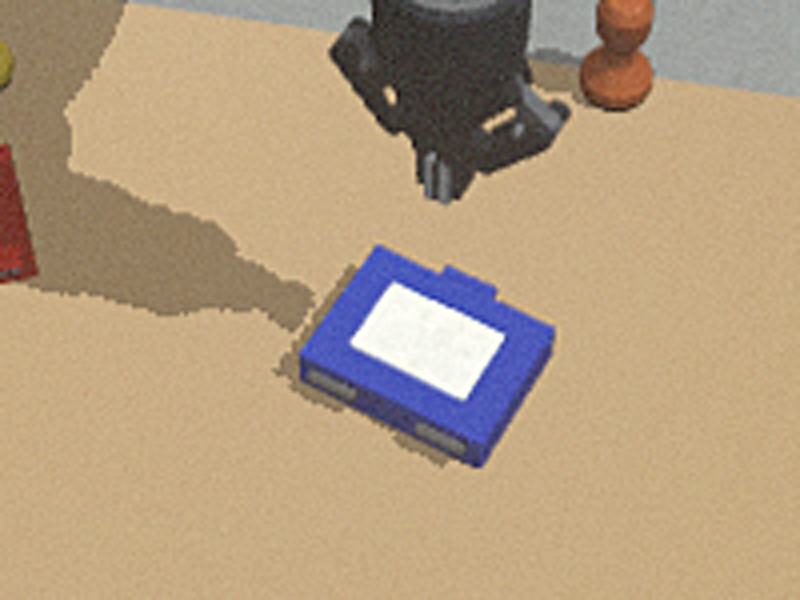

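The blue case is shut: the lid (430,350) lies flat on the base, the stop came at z = 0.030 as expected, and the gripper is clear of it. I'll check that the red pad hasn't changed, then hand in.

Run:
```python
from h import *; import pickle
from workcell import bot,readout,get_image
for n,(r0,r1,c0,c1) in {"scene":(150,225,160,240),"top":(145,215,395,465)}.items():
    A=pickle.load(open(f"pics/{n}0.pkl","rb"))["image"]; B=get_image(n)["image"]
    def cen(I):
        h=cv2.cvtColor(I[r0:r1,c0:c1],cv2.COLOR_RGB2HSV); out=[]
        for lo,hi in((0,5),(6,13)):
            m=cv2.inRange(h,(lo,110,30),(hi,255,255)); M=cv2.moments(m,True); out+=[M["m00"],round(M["m10"]/M["m00"],1),round(M["m01"]/M["m00"],1)]
        return out
    print(n,cen(A),cen(B))
    if n=="scene": cv2.imwrite("pics/red.png",cv2.resize(np.hstack([I[r0:r1,c0:c1,::-1] for I in(A,B)]),None,fx=4,fy=4))
print(readout.read_force(),readout.read_t())
```

```text
scene [1147.0, 38.4, 46.1, 323.0, 38.2, 33.8] [1120.0, 37.7, 46.3, 329.0, 40.7, 34.0]
top [692.0, 30.5, 38.6, 936.0, 32.7, 37.0] [518.0, 36.3, 35.1, 1112.0, 29.6, 38.9]
[-1.39343612 -0.35201344  0.15637369] 12.025
```

View pics/red.png

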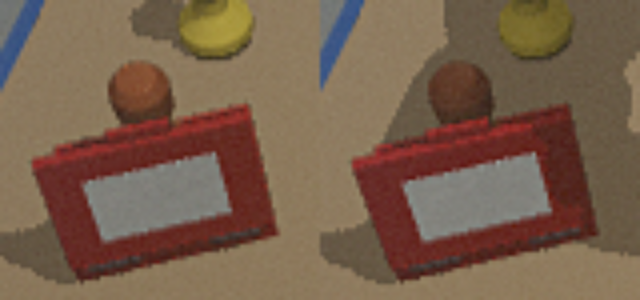

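The red lid and its stamp look the same before and after; only the arm's shadow differs, which also explains the shift in the mask numbers.

```bash
python3 -c "
from workcell import bot
bot.finish_job()"
```

```text
the job is handed in; nothing more can be done
```

The blue ink pad is shut. I lowered its lid slowly with the closed fingertips (about 1–2 N on the way down), pressed it onto its stop, and lifted clear. The job was handed in at about 12 s of the 29 s allowed.

- **Blue lid:** the fingers stopped at z = 0.030, which is the height of a shut lid. The scene picture shows the lid lying flat on the base. The last press read about 15 N, above the 7 N at which I meant to stop, because the final step overshot slightly; that is still under the 40 N limit.
- **Red pad:** its open lid and stamp stand in the same place in the before and after pictures. The colour-mask numbers disagreed, most of all in the top view. I put this down to the arm's shadow, which the scene crop shows lying over the pad; I did not view the last top picture.
- **Robot:** the wrist force was near zero (about 1.4 N) after lifting, with the gripper well above the case and touching nothing.

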